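# Log a bottle and set its cap for the autoclave

### The job

Book the amber bottle in and set its cap for the autoclave: pick up the hand scanner, aim it straight at the barcode on the bottle from about 10 cm and hold it steady there for a second, then lay it back flat on its black mat and let go. Screw the blue cap down (clockwise from above) until it bottoms out, then back it off a quarter turn so that it can vent, and finish still holding the cap there between the fingers. Leave the dropper bottle, staining jar and petri dish alone.

Things in the scene. Friction and masses are not known exactly. Their poses are not given: they have to be found in the camera images.
- bottle: amber bottle, 70 mm diameter, clamped in a round grey bench holder (104 mm diameter, 28 mm high) fixed to the worktop: it neither moves nor turns. Origin: centre of the holder's underside, on the worktop and the bottle's axis; z up. Its barcode faces along its own -x, toward the robot (yaw within 0.2 rad). Shoulder at 90 to 109 mm height, blue pouring ring (45 mm diameter) at 112 to 116 mm.
- barcode (a point): centre of the barcode, black upright bars (28 x 26 mm) on the white label round the bottle, on the bottle's -x side, 35 mm from its axis and 66 mm above the worktop; same axes as the bottle.
- cap (a joint): angle of the blue screw cap in rad: 0 = bottomed out (hard stop), growing as it is unscrewed (anticlockwise from above); a quarter turn is 1.571. Starts 1.8 to 2.8, threaded on; cannot come off (stop at 4.5). Rises 5 mm per turn, needs about 0.1 N m, stays where left. The white line on its top, centre to rim, points along the bottle's -x (over the barcode) when bottomed out.
- cap_grip (a point): point on the cap's axis to grip at, 13 mm below its top and 17 mm above its lower edge; the cap is 51 mm in diameter, 30 mm high, round to the fingers. 134 mm above the worktop when bottomed out. Its axes turn with the cap.
- scanner: grey pocket barcode scanner with an orange nose, lying flat on its mat: 120 mm long, 36 mm wide where gripped (40 mm at the nose), 40 to 42 mm high, 0.14 kg. Origin: centre of its underside; x forward along the beam out of the orange nose, z up out of its top, y across its width.
- scanner_nose (a point): dark red window in the scanner's nose, where the beam leaves along the scanner's +x: 60 mm ahead of the scanner's origin and 22 mm above its underside; scanner's axes.
- mat: black rubber mat, 170 x 110 x 3 mm, fixed to the worktop; origin: centre of its underside, on the worktop; x along its length, z up. The scanner starts on it and belongs back on it.
- oil_dropper: white dropper bottle with a black top, 33 mm wide, 93 mm high, a bystander left of the work; origin: centre of its underside.
- staining_jar: staining jar with a black lid, 66 mm diameter, 102 mm high, a bystander left of the bottle; origin: centre of its underside.
- petri: shallow petri dish, 60 mm diameter, 15 mm high, a bystander left of the mat; origin: centre of its underside.
There are look-alikes about, which are no part of the job. There is more than one size of the bottle; the one meant has the size given above.

How it is judged:
By the outcome, as a careful person would: the job done as asked, in the order asked, and still so for the second after the job is handed in, while the arm keeps its last pose, push and grip.
It also fails if it takes over 58 s, if anything falls off the work surface, if the arm or the gripper's body presses on something with over 40 N, if the wrist force passes 120 N, or if a joint passes its speed limit or range.

### The arm

A 6-joint arm with a two-finger parallel gripper is mounted at the origin on a cart in front of the work surface, level with it; the furniture and walls round the work are solid. World frame = base frame: x ahead of the robot, y to its left, z up, the work surface at z = 0. Lengths are in m, angles in rad, forces in N, time in s.
With the tool pointing down it reaches from about 0.375 to 0.9 m from the base axis. Payload 3.1 kg.
Tool frame: the origin (TCP) lies midway between the tips of the shut fingers; the grasp point (between the pads) lies robot.grip_depth behind it (robot.grip_depth is the distance from the TCP to the grasp point, in m); z points along the fingers, y is the line along which they close (so a half turn about z gives the same grasp; the last joint's range is limited). The gripper opens to 87 mm and grips with 3 to 60 N. Pads are 19 mm wide; open, the fingers measure 117 mm over their backs; the gripper's body (75 mm by 190 mm) begins 51 mm behind the grasp point.
Start: joints at [-0.178, 0.527, 1.433, -0, 1.181, -0.178], TCP at [0.625, 0, 0.223] pointing down, gripper open.
Joint ranges: [-3.08, 3.08], [-0.75, 2.2], [0.22, 2.44], [-1.43, 4.57], [0, 2.65], [-2.85, 2.85]. Speed limits (rad/s): [2.79, 2.79, 3.14, 3.14, 3.14, 3.14].

### API

Orientations are given as a unit quaternion [x, y, z, w].
In Python, from rig import robot gives the robot as it stands.
- The arm moves only by the shell command python3 -m creep 'ROWS' [OPENING] [FORCE]. ROWS is a JSON list of rows, 1 to 20 of them, each an object with the fields x, y, z (the shift in m), turn (a turn about the tool's z in rad); a field left out counts as zero; each row shifts and turns the commanded pose from where the row before left it, along the tool's axes as they then stand; what a row does not reach is not made up. A row lasts 1/12 s, in which the tool goes at most 0.0417 m and 0.125 rad, less where a joint would pass 70% of its speed; a pose out of reach is approached as far as the arm can. OPENING is the finger opening in m, set as the command begins (- or left out keeps the last). The fingers move at their own pace and stop on an object; FORCE is the grip in N (left out, the last holds). Time passes only in rows, so rows that do not move let the fingers close. It prints the time, the measured TCP pose, the force, the opening and the grip force at its end. Input that does not fit is refused with a message, and nothing moves.
- robot.get_obs(): the state, without advancing time (a new reading comes with each control period).
- robot.camera(name): name is "scene" or "side" or "wrist"; returns a dict with "img" (400x640x3 uint8, red, green, blue), "fx", "fy", "cx", "cy" (pixels), "xyz" and "attitude" of the camera in the world. Camera axes: x right, y down, z forward; pixel columns grow to the right and rows downward; lengths in m; the calibration is good to about 2 mm. A picture is of the moment at which its call begins. There is no depth.
- robot.hand_in(): hands the job in; it is judged then, once.
The state is a dict: "time": time; "q": joint angles; "joint_velocities": joint speeds; "joint_torque": joint torques, N m; "position": TCP position; "tool_rot": TCP orientation; "ft_force": force on the tool from outside, world axes, zero at the start; "moment": the same for the moment, N m; "grip_width": finger opening in m; "grip_force": force on a finger pad.
Only numpy, scipy, OpenCV 4.12 (cv2) and the standard library are available. Lean on these libraries where they do the work, as an engineer would, in place of code of your own. Each camera call takes 0.05 s, during which the arm holds its last target. There are 200 camera calls.

## Working session

There is one attempt and no reset: what is moved stays moved. The work goes in short steps, Python scripts to look and compute and a shell command to move; the robot and the scene stay as the last step left them, time stands still between calls to the robot, and variables do not carry over. Pictures are saved under pics/ and viewed, at most 10 in all, crops included, and the job is handed in when it is done.

```bash
ls; mkdir -p pics; cat > h.py <<'E'
import numpy as np, cv2, pickle
from scipy.spatial.transform import Rotation as R
from rig import robot
def snap(n,f):
    c=robot.camera(n); cv2.imwrite(f'pics/{f}.png',c['img'][:,:,::-1]); pickle.dump(dict(c),open(f'pics/{f}.pkl','wb')); return c
def load(f): return pickle.load(open(f'pics/{f}.pkl','rb'))
def rot(c):
    a=np.array(c['attitude']); return a if a.shape==(3,3) else R.from_quat(a).as_matrix()
def onz(c,u,v,z):
    d=rot(c)@np.array([(u-c['cx'])/c['fx'],(v-c['cy'])/c['fy'],1]); p=np.array(c['xyz']); return p+d*(z-p[2])/d[2]
def proj(c,P):
    q=(np.atleast_2d(P)-np.array(c['xyz']))@rot(c); return np.c_[q[:,0]/q[:,2]*c['fx']+c['cx'],q[:,1]/q[:,2]*c['fy']+c['cy']]
E
python3 - <<'E'
from h import *
for n in("scene","side","wrist"):
    c=snap(n,n+'0'); print(n,c['fx'],c['cx'],c['cy'],c['xyz'],c['attitude'])
print(robot.grip_depth); print(robot.get_obs())
E
```

```text
pics
scene 362.4719719200869 320.0108681778187 204.8301998466646 [0.13354971 1.03039356 0.59368813] [-0.23379433  0.85399202 -0.44642082  0.12940745]
side 363.963732967063 318.9509429922901 196.9417685636028 [0.62258093 0.90375971 0.7989952 ] [ 0.11446303  0.94939329 -0.28985838 -0.03914978]
wrist 306.50318567155307 322.0303713074193 202.43734735194394 [0.62506348 0.06746437 0.38282544] [ 9.92398808e-01  5.35473854e-05 -6.66726491e-04  1.23061606e-01]
0.0187
{'time': 0.15, 'q': array([-1.78482635e-01,  5.28269643e-01,  1.43358668e+00, -1.33307726e-05,
        1.18138168e+00, -1.78505338e-01]), 'joint_velocities': array([-0.00057878, -0.0011893 , -0.00428879, -0.00018766, -0.00047037,
       -0.0007395 ]), 'joint_torque': array([ 9.14956272e-04, -4.40429199e+01, -1.76841742e+01,  6.33679633e-02,
        5.52540855e-02, -1.06930895e-04]), 'position': array([6.24454096e-01, 1.34971110e-04, 2.21792742e-01]), 'tool_rot': array([ 7.07096722e-01,  7.07116361e-01, -4.74257242e-04, -6.72243829e-04]), 'ft_force': array([ 0.39641375, -0.17423187,  0.74697657]), 'moment': array([-0.04053782,  0.01297692, -0.01385195]), 'grip_force': 0.0, 'grip_width': 0.08672886366907195}
```

View pics/scene0.png

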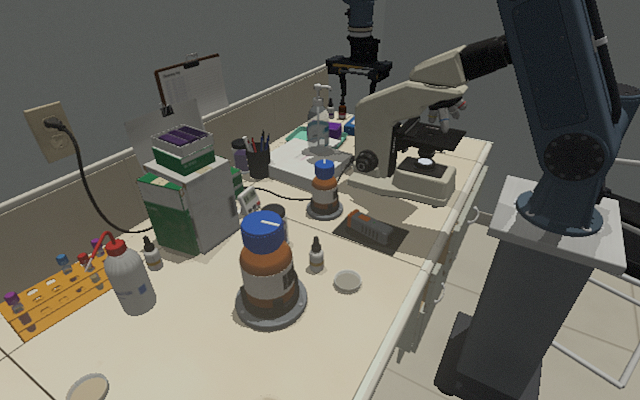

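View pics/side0.png

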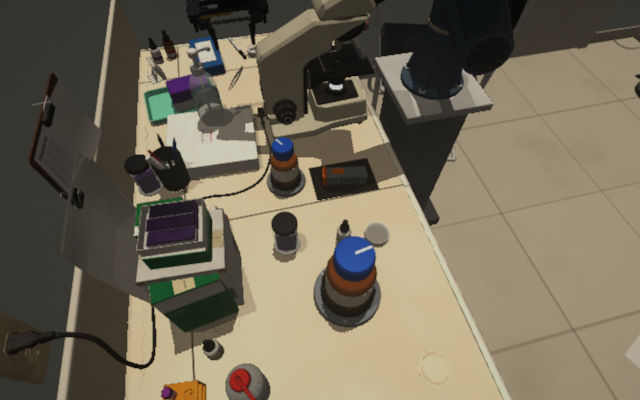

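View pics/wrist0.png

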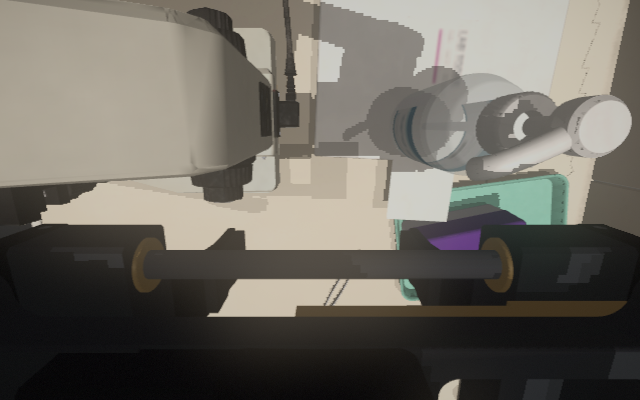

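```bash
python3 - <<'E'
from h import *
a=load('side0')['img'][125:205,255:395]; b=load('scene0')['img'][150:260,295:415]
cv2.imwrite('pics/ca.png',cv2.resize(a,None,fx=5.7,fy=5.7,interpolation=cv2.INTER_CUBIC)[:,:,::-1])
cv2.imwrite('pics/cb.png',cv2.resize(b,None,fx=5,fy=5,interpolation=cv2.INTER_CUBIC)[:,:,::-1])
s=load('side0');c=load('scene0')
for n,cam,u,v in [('small',s,286,180),('big',s,347,291),('small',c,324,209),('big',c,271,300)]: print(n,onz(cam,u,v,.02))
E
```

```text
small [0.56260439 0.32148523 0.02      ]
big [0.490296   0.65177392 0.02      ]
small [0.54784642 0.33308427 0.02      ]
big [0.47904952 0.66143669 0.02      ]
```

View pics/ca.png

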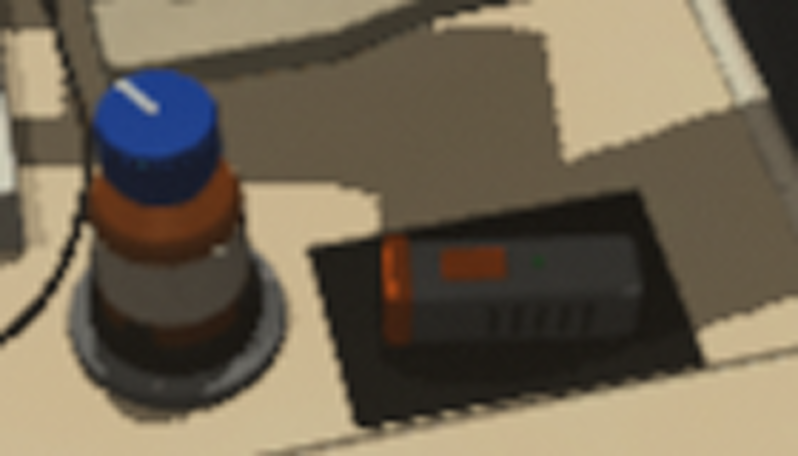

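View pics/cb.png

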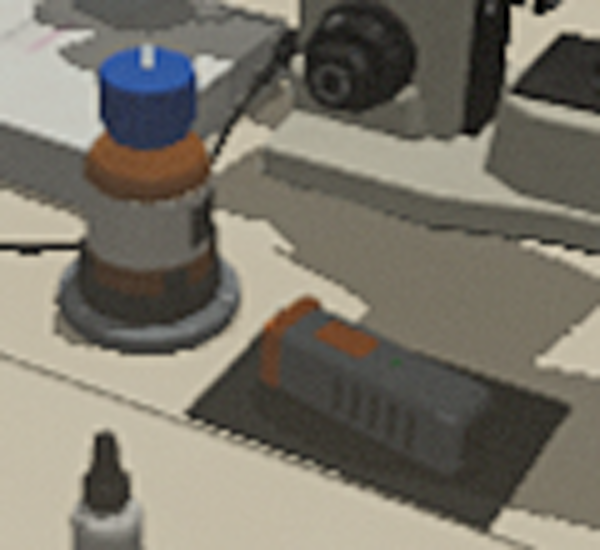

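```bash
cat > fit1.py <<'E'
from h import *
from scipy.optimize import least_squares
s=load('side0');c=load('scene0')
def S(l): return (np.array(l,float)+.5)/5.7-.5+[255,125]
def C(l): return (np.array(l,float)+.5)/5-.5+[295,150]
def box(x,y,a,pts):
    p=np.array(pts,float); Rm=R.from_euler('z',a).as_matrix(); return p@Rm.T+[x,y,0]
# mat
L,W=.085,.055
M={'fl':(L,W,.003),'fr':(L,-W,.003),'bl':(-L,W,.003),'br':(-L,-W,.003)}
def rm(p): return np.r_[(proj(s,box(*p,[M['fr'],M['br'],M['bl'],M['fl']]))-S([(312,250),(637,190),(703,363),(362,428)])).ravel(),
  (proj(c,box(*p,[M['fl'],M['br'],M['bl']]))-C([(187,412),(572,407),(488,528)])).ravel()]
r=least_squares(rm,[.45,.25,0]);print('mat',r.x,np.abs(r.fun).max())
T=.043
def rs(p): return np.r_[(proj(s,box(*p,[(.06,-.02,T+.002),(.06,.02,T+.002),(-.06,-.018,T),(-.06,.018,T)]))-S([(385,238),(387,293),(636,238),(638,290)])).ravel(),
  (proj(c,box(*p,[(.06,-.02,T+.002),(.06,.02,T+.002),(.06,.02,.003),(-.06,.018,.003)]))-C([(313,300),(268,335),(265,382),(460,473)])).ravel()]
r=least_squares(rs,[.45,.25,0]);print('scanner',r.x,r.fun.round(1))
t=np.linspace(0,2*np.pi,90)
def ext(cam,x,y,z,rad):
    q=proj(cam,np.c_[x+rad*np.cos(t),y+rad*np.sin(t),0*t+z]); return np.r_[q[:,0].min(),q[:,0].max(),q[:,1].min()]
def rb(p):
    z=.147+.005*2.3/6.28
    a=ext(s,*p,z,.0255)-np.r_[S([(95,68)])[0,0],S([(218,68)])[0]]
    b=ext(c,*p,z,.0255)-np.r_[C([(100,45)])[0,0],C([(195,45)])[0]]
    d=ext(s,*p,.024,.052)[:2]-S([(68,0),(287,0)])[:,0]; e=ext(c,*p,.024,.052)[:2]-C([(57,0),(240,0)])[:,0]
    return np.r_[a,b,d,e]
r=least_squares(rb,[.55,.33]);print('bottle',r.x,r.fun.round(1))
for cam,p in((s,S([(157,112),(117,83)])),(c,C([(148,67),(148,44)]))):
    a,b=[onz(cam,*q,.149) for q in p]; print('line',(b-a)[:2],np.arctan2(*(b-a)[1::-1]))
bc=C([(201,225)])[0]
for yaw in(-.2,-.1,0,.1,.2): print(yaw,proj(c,[r.x[0]-.035*np.cos(yaw),r.x[1]-.035*np.sin(yaw),.066])-bc)
E
python3 fit1.py
```

```text
mat [ 0.40709778  0.33836819 -0.01538373] 1.457165541402162
scanner [ 0.40556703  0.34423384 -0.18530056] [ 0.3 -1.5  0.9  0.8  1.1 -2.2  2.6 -0.6 -1.1 -2.5 -1.4 -2.8 -1.3  0.7
 -1.3  1.9]
bottle [0.56067773 0.31034703] [ 0.3  0.1 -0.4 -0.5  0.1 -0.4 -0.2  0.3 -0.5  0.2]
line [ 0.01339569 -0.02006662] -0.9821748092758898
line [ 0.01306572 -0.02222949] -1.0394215294581144
-0.2 [[-0.98783459 -0.28187666]]
-0.1 [[-0.18724417 -0.83793527]]
0 [[ 0.50262237 -1.43255473]]
0.1 [[ 1.07536091 -2.05923925]]
0.2 [[ 1.52593455 -2.71124024]]
```

```bash
python3 - <<'E'
from h import *
s=load('side0');c=load('scene0');w=load('wrist0')
def ray(cam,u,v): 
    d=rot(cam)@np.array([(u-cam['cx'])/cam['fx'],(v-cam['cy'])/cam['fy'],1]); return np.array(cam['xyz']),d/np.linalg.norm(d)
def tri(a,b):
    (p,d),(q,e)=ray(*a),ray(*b); A=np.c_[d,-e]; t=np.linalg.lstsq(A,q-p,rcond=None)[0]; x,y=p+d*t[0],q+e*t[1]; return ((x+y)/2).round(3),np.linalg.norm(x-y).round(3)
print('knob',tri((s,286,113),(c,368,163)))
print('lens',tri((s,338,87),(c,426,162)))
print('armcorner',tri((s,262,45),(c,360,98)))
print('base near L/R corner',tri((s,318,125),(c,398,205)),tri((s,367,113),(c,452,203)))
print('jar lid',tri((s,285,220),(c,274,211)),'dropper tip',tri((s,346,222),(c,316,240)),'petri',tri((s,376,233),(c,347,281)))
print('eyepiece tube scene ray'); p,d=ray(c,440,60)
for k in(.8,.9,1,1.1): print((p+d*k).round(3))
p,d=ray(c,505,50)
for k in(.6,.7,.8,.9,1): print((p+d*k).round(3))
E
```

```text
knob (array([0.519, 0.12 , 0.069]), np.float64(0.005))
lens (array([0.356, 0.082, 0.098]), np.float64(0.002))
armcorner (array([0.563, 0.092, 0.262]), np.float64(0.015))
base near L/R corner (array([ 0.416,  0.073, -0.067]), np.float64(0.022)) (array([ 0.26 ,  0.101, -0.003]), np.float64(0.008))
jar lid (array([0.592, 0.488, 0.095]), np.float64(0.003)) dropper tip (array([0.458, 0.518, 0.083]), np.float64(0.002)) petri (array([0.377, 0.523, 0.004]), np.float64(0.002))
eyepiece tube scene ray
[0.318 0.271 0.421]
[0.341 0.176 0.399]
[0.364 0.081 0.378]
[ 0.387 -0.013  0.356]
[0.19  0.444 0.482]
[0.2   0.346 0.464]
[0.209 0.248 0.445]
[0.219 0.15  0.427]
[0.228 0.052 0.408]
```

```bash
python3 -m creep '[{"z":-0.03},{"z":-0.03},{"z":-0.03},{"z":-0.03},{"x":0.04},{"x":0.04},{"x":0.04},{"x":0.04},{"x":0.04},{"x":0.04,"y":-0.01,"turn":-0.12},{"x":0.04,"y":-0.01,"turn":-0.12},{"x":0.04,"y":-0.01,"turn":-0.12},{"turn":-0.12},{"turn":-0.12},{"turn":-0.12},{"turn":-0.12},{"turn":-0.12},{"turn":-0.12},{"turn":-0.12},{"turn":-0.12}]'
python3 -c "
from h import *
o=robot.get_obs();print(o['position'],R.from_quat(o['tool_rot']).as_matrix().round(3),o['q'])"
```

```text
time: 1.82
position: [0.5807, 0.3149, 0.342]
tool_rot: [0.122, 0.993, -0.0, -0.001]
ft_force: [0.4, -0.4, -0.7]
grip_width: 0.0869
grip_force: 0.0
[0.58072727 0.31494716 0.34198007] [[-0.97   0.242 -0.001]
 [ 0.242  0.97  -0.   ]
 [ 0.001 -0.001 -1.   ]] [ 3.28122189e-01  4.80021755e-01  1.17935766e+00 -1.37064946e-05
  1.48341084e+00 -9.97898632e-01]
```

```bash
python3 -m creep '[{"x":0.03,"z":0.03},{"x":0.03,"z":0.03},{"z":0.03},{"z":0.02},{},{}]'
python3 -c "
from h import *
c=snap('wrist','w1');print(robot.get_obs()['position'])"
```

```text
time: 2.32
position: [0.5234, 0.3294, 0.2326]
tool_rot: [0.125, 0.992, -0.001, -0.001]
ft_force: [1.2, -0.4, -0.2]
grip_width: 0.0872
grip_force: 0.0
[0.52469748 0.3298473  0.2342086 ]
```

View pics/w1.png

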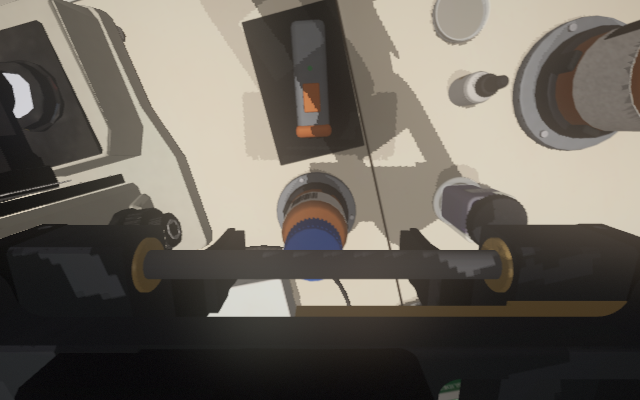

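```bash
python3 - <<'E'
from h import *
i=load('w1')['img'][:,:,::-1]
z=lambda a,f:cv2.resize(a,None,fx=f,fy=f,interpolation=cv2.INTER_CUBIC)
o=np.zeros((595,800,3),np.uint8); a=z(i[0:170,240:370],3.5); b=z(i[165:255,275:355],4)
o[:595,:455]=a; o[:360,470:790]=b; cv2.imwrite('pics/w1c.png',o)
E
```

```text
(no output)
```

View pics/w1c.png

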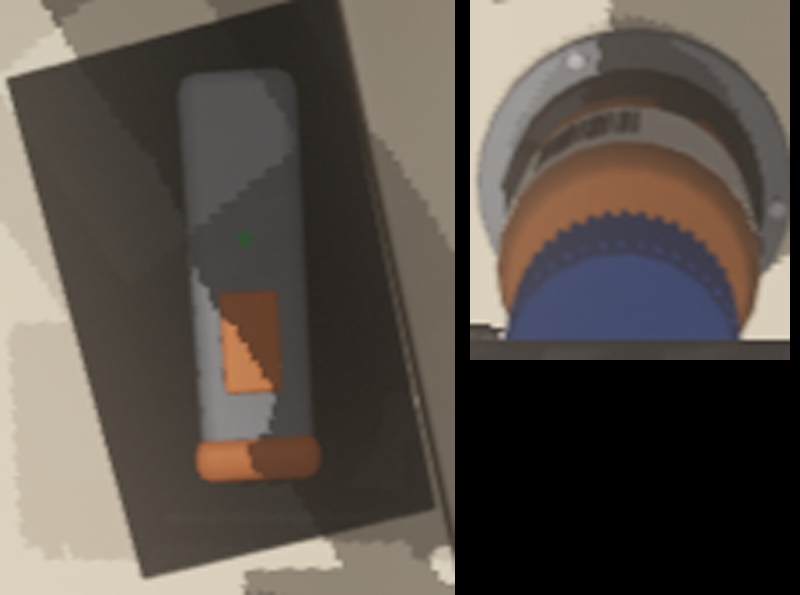

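```bash
cat > fit2.py <<'E'
from h import *
from scipy.optimize import least_squares
w=load('w1'); print(w['xyz'],w['attitude'])
A=lambda l:(np.array(l,float)+.5)/3.5-.5+[240,0]
def box(x,y,a,pts): return np.array(pts,float)@R.from_euler('z',a).as_matrix().T+[x,y,0]
rm=lambda p:(proj(w,box(*p,[(-.085,-.055,.003),(.085,.055,.003),(.085,-.055,.003)]))-A([(8,78),(432,508),(145,577)])).ravel()
r=least_squares(rm,[.4,.34,0]);print('mat',r.x,r.fun.round(1))
rs=lambda p:(proj(w,box(*p,[(-.06,0,.043),(.06,0,.043)]))-A([(238,71),(258,480)])).ravel()
r=least_squares(rs,[.4,.34,0]);print('scanner',r.x,r.fun.round(1))
print('widths', (proj(w,box(*r.x,[(.055,.02,.045),(.055,-.02,.045),(0,-.018,.043),(0,.018,.043)]))-[240,0])*3.5)
t=np.linspace(0,2*np.pi,180)
def ext(x,y,z,rad):
    q=(proj(w,np.c_[x+rad*np.cos(t),y+rad*np.sin(t),0*t+z])-[275,165])*4; return np.r_[q[:,0].min(),q[:,0].max(),q[:,1].min()]
rb=lambda p:np.r_[ext(*p,.028,.052)-[8,319,28],ext(*p,.149,.0255)[2]-250, ext(*p,.149,.0255)[:2].mean()-155]
r=least_squares(rb,[.56,.31]);print('bottle',r.x,r.fun.round(1))
for x,y in(r.x,(.5607,.3103)):
  for yaw in(-.2,-.1,0,.1,.2):
    P=[(x-.035*np.cos(yaw+d),y-.035*np.sin(yaw+d),z) for z in(.053,.079) for d in(.4,0,-.4)]
    print(yaw,((proj(w,P)-[275,165])*4+[470,0]).round(0).tolist())
E
python3 fit2.py
```

```text
[0.45982572 0.34703505 0.39392042] [0.7839907  0.60859829 0.07436769 0.09713991]
mat [ 0.40998077  0.33904139 -0.01844301] [-0.7 -0.9  1.7  0.4 -0.9  0.8]
scanner [ 0.41162554  0.34615437 -0.20775616] [-0.1 -1.1  0.1  1.3]
widths [[318.9499873  464.73546001]
 [193.10749191 470.28272374]
 [188.66192303 286.55114706]
 [305.83114387 281.14416307]]
bottle [0.5622094  0.31267259] [-10.7  13.    5.9  -3.8  -1.7]
-0.2 [[579.0, 119.0], [626.0, 107.0], [674.0, 114.0], [573.0, 140.0], [623.0, 127.0], [676.0, 135.0]]
-0.1 [[568.0, 124.0], [614.0, 108.0], [663.0, 110.0], [561.0, 146.0], [610.0, 129.0], [663.0, 131.0]]
0 [[558.0, 131.0], [602.0, 110.0], [651.0, 108.0], [550.0, 153.0], [597.0, 131.0], [650.0, 129.0]]
0.1 [[549.0, 139.0], [590.0, 114.0], [638.0, 107.0], [540.0, 162.0], [585.0, 135.0], [637.0, 127.0]]
0.2 [[541.0, 147.0], [579.0, 119.0], [626.0, 107.0], [531.0, 171.0], [573.0, 140.0], [623.0, 127.0]]
-0.2 [[569.0, 116.0], [617.0, 104.0], [665.0, 111.0], [562.0, 137.0], [613.0, 124.0], [665.0, 132.0]]
-0.1 [[559.0, 121.0], [604.0, 105.0], [653.0, 107.0], [551.0, 143.0], [600.0, 125.0], [653.0, 128.0]]
0 [[549.0, 128.0], [592.0, 107.0], [641.0, 105.0], [540.0, 150.0], [587.0, 128.0], [640.0, 125.0]]
0.1 [[540.0, 136.0], [581.0, 111.0], [629.0, 104.0], [530.0, 159.0], [574.0, 132.0], [627.0, 124.0]]
0.2 [[531.0, 144.0], [569.0, 116.0], [617.0, 104.0], [521.0, 168.0], [562.0, 137.0], [613.0, 124.0]]
```

```bash
python3 - <<'E'
from h import *
for f,zs,bs in(('w1',(.05,.056,.062,.068,.074),((.5622,.3127),)),('scene0',(.056,.061,.066,.071,.076),((.5607,.3103),))):
  c=load(f); g=cv2.cvtColor(c['img'],cv2.COLOR_RGB2GRAY).astype(np.float32)
  for x,y in bs:
    ph=np.arange(-1.2,1.21,.1); print(f,'phi',ph.round(1).tolist())
    for z in zs:
      q=proj(c,np.c_[x-.0352*np.cos(ph),y-.0352*np.sin(ph),0*ph+z]).astype(np.float32)
      print(z,cv2.remap(g,q[:,:1],q[:,1:],1).ravel().astype(int).tolist())
E
```

```text
w1 phi [-1.2, -1.1, -1.0, -0.9, -0.8, -0.7, -0.6, -0.5, -0.4, -0.3, -0.2, -0.1, 0.0, 0.1, 0.2, 0.3, 0.4, 0.5, 0.6, 0.7, 0.8, 0.9, 1.0, 1.1, 1.2]
0.05 [62, 64, 66, 68, 70, 67, 68, 67, 78, 76, 81, 85, 86, 86, 89, 81, 88, 84, 74, 97, 98, 102, 107, 107, 101]
0.056 [71, 74, 83, 88, 88, 96, 97, 99, 100, 92, 86, 94, 86, 82, 86, 75, 80, 73, 78, 101, 105, 103, 104, 119, 105]
0.062 [84, 89, 98, 100, 101, 102, 103, 103, 103, 85, 66, 82, 65, 68, 73, 65, 69, 68, 87, 105, 106, 105, 112, 118, 103]
0.068 [89, 98, 101, 103, 102, 103, 103, 103, 103, 85, 66, 77, 64, 72, 71, 64, 66, 67, 95, 112, 108, 102, 118, 116, 98]
0.074 [93, 102, 102, 103, 102, 103, 103, 102, 102, 84, 67, 79, 67, 69, 71, 65, 68, 70, 98, 117, 108, 112, 119, 125, 99]
scene0 phi [-1.2, -1.1, -1.0, -0.9, -0.8, -0.7, -0.6, -0.5, -0.4, -0.3, -0.2, -0.1, 0.0, 0.1, 0.2, 0.3, 0.4, 0.5, 0.6, 0.7, 0.8, 0.9, 1.0, 1.1, 1.2]
0.056 [100, 99, 101, 98, 98, 98, 98, 98, 94, 63, 46, 46, 48, 42, 39, 60, 93, 121, 106, 73, 44, 34, 66, 96, 96]
0.061 [100, 99, 99, 100, 98, 97, 97, 98, 92, 67, 46, 48, 44, 33, 59, 95, 107, 81, 63, 59, 57, 68, 100, 103, 82]
0.066 [98, 102, 99, 100, 98, 98, 96, 97, 91, 64, 45, 44, 40, 31, 63, 63, 64, 70, 67, 70, 82, 91, 88, 62, 62]
0.071 [98, 101, 99, 99, 97, 96, 98, 99, 92, 68, 50, 43, 40, 32, 48, 62, 67, 72, 81, 95, 98, 87, 69, 63, 73]
0.076 [99, 99, 99, 100, 99, 97, 97, 99, 92, 68, 63, 65, 56, 48, 67, 74, 85, 99, 109, 103, 92, 60, 63, 72, 83]
```

```bash
python3 -m creep '[{"x":0.038,"y":-0.004,"turn":-0.04},{"x":0.038,"y":-0.004},{"x":0.038,"y":-0.004,"z":0.02},{"z":0.04},{"z":0.04},{"z":0.04},{"z":0.03},{},{}]'
python3 - <<'E'
from h import *
o=[robot.get_obs()];print(o[0]['position'],R.from_quat(o[0]['tool_rot']).as_matrix()[:2].round(3).tolist())
c=snap('wrist','w2')
E
```

```text
time: 3.12
position: [0.4125, 0.3434, 0.0646]
tool_rot: [0.105, 0.994, -0.0, -0.0]
ft_force: [0.3, 0.2, 0.1]
grip_width: 0.0871
grip_force: 0.0
[0.41249428 0.3434475  0.06457305] [[-0.978, 0.21, -0.0], [0.21, 0.978, -0.0]]
```

```bash
python3 -m creep '[{"x":0.001,"y":0.002,"z":0.02},{"z":0.02},{"z":0.014},{},{}]'; python3 -m creep '[{},{},{},{},{},{},{},{}]' 0.02 25
```

```text
time: 3.58
position: [0.4128, 0.3462, 0.0124]
tool_rot: [0.105, 0.994, 0.001, 0.002]
ft_force: [0.0, -0.2, 0.9]
grip_width: 0.0867
grip_force: 0.0
time: 4.25
position: [0.4108, 0.3453, 0.0103]
tool_rot: [0.105, 0.994, -0.0, -0.0]
ft_force: [0.2, 0.3, -0.1]
grip_width: 0.0417
grip_force: 0.0
```

```bash
python3 -m creep '[{},{},{},{},{"z":-0.02},{"z":-0.021},{},{}]'
python3 - <<'E'
from h import *
snap('wrist','w3');o=robot.get_obs();print(o['position'],R.from_quat(o['tool_rot']).as_euler('xyz'))
E
```

```text
time: 4.92
position: [0.4116, 0.3457, 0.052]
tool_rot: [0.105, 0.994, 0.001, 0.001]
ft_force: [-0.1, 0.1, -1.5]
grip_width: 0.0361
grip_force: 24.9
[0.41085626 0.34530108 0.05126337] [3.14136318e+00 2.40237050e-04 2.93078563e+00]
```

```bash
python3 -m creep '[{"x":0.01,"y":-0.021},{"x":0.01,"y":-0.021},{"x":0.01,"y":-0.021},{"turn":-0.08},{"turn":-0.08},{"turn":-0.08},{"turn":-0.08},{},{},{}]'
python3 - <<'E'
from h import *
o=robot.get_obs();print(o['position'],R.from_quat(o['tool_rot']).as_matrix()[:2].round(3).tolist(),o['q'].round(2))
a=snap('scene','s4');b=snap('side','d4');w=snap('wrist','w4')
z=lambda a,f:cv2.resize(a,None,fx=f,fy=f,interpolation=cv2.INTER_CUBIC)
o=np.zeros((600,800,3),np.uint8); o[:300,:480]=z(a['img'][160:235,310:430],4); o[300:600,:480]=z(b['img'][130:205,260:380],4); o[:400,485:800]=z(w['img'][:,162:477],1)[:400,:315]
cv2.imwrite('pics/c4.png',o[:,:,::-1])
E
```

```text
time: 5.8
position: [0.368, 0.2898, 0.0507]
tool_rot: [-0.054, 0.999, -0.0, -0.001]
ft_force: [-0.2, -1.1, -0.7]
grip_width: 0.036
grip_force: 24.9
[0.36798064 0.2898101  0.05074948] [[-0.994, -0.107, -0.001], [-0.107, 0.994, -0.001]] [ 0.43  0.63  1.96  0.    0.56 -1.25]
```

View pics/c4.png

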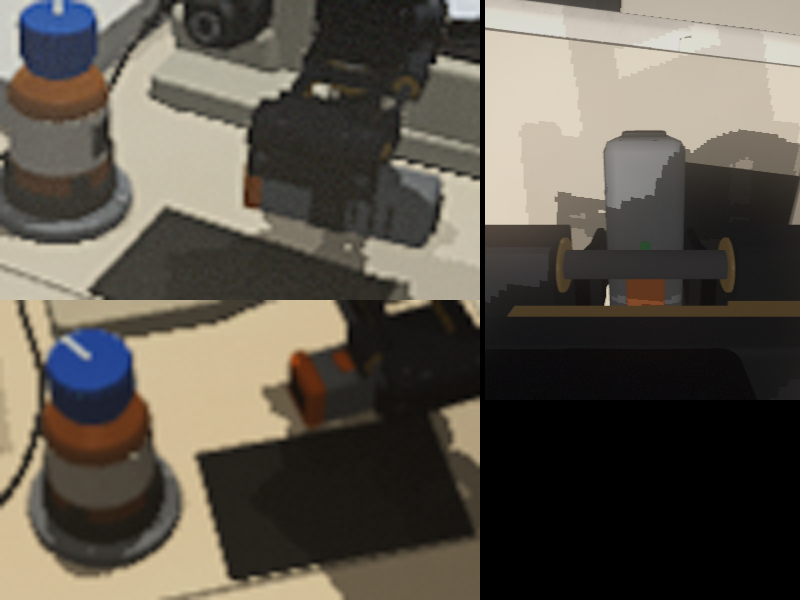

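```bash
python3 - <<'E'
from h import *
s=load('d4');c=load('s4');a=.107
P=np.array([(.06,-.02,.042),(.06,.02,.042),(.06,.02,0),(.06,-.02,0)])@R.from_euler('z',a).as_matrix().T+[.368,.290,.0435]
print('side crop',((proj(s,P)-[260,130])*4+[0,300]).round().tolist()); print('scene crop',((proj(c,P)-[310,160])*4).round().tolist())
E
python3 -m creep '[{},{},{},{},{},{},{},{},{},{},{},{},{},{},{},{},{},{}]'
```

```text
side crop [[283.0, 349.0], [305.0, 393.0], [302.0, 434.0], [281.0, 391.0]]
scene crop [[255.0, 123.0], [236.0, 154.0], [232.0, 208.0], [251.0, 176.0]]
time: 7.45
position: [0.3684, 0.29, 0.0513]
tool_rot: [-0.055, 0.999, 0.0, 0.0]
ft_force: [0.3, -0.1, -1.1]
grip_width: 0.036
grip_force: 24.9
```

```bash
python3 -m creep '[{"x":-0.003},{},{},{},{},{},{},{},{},{},{},{},{},{},{},{},{},{},{},{}]'
```

```text
time: 9.12
position: [0.3714, 0.2903, 0.0513]
tool_rot: [-0.055, 0.999, 0.0, 0.0]
ft_force: [-0.9, 0.5, -1.6]
grip_width: 0.0357
grip_force: 24.9
```

```bash
python3 -m creep '[{"x":-0.02,"y":0.022},{"x":-0.021,"y":0.022},{"turn":0.06},{"turn":0.06},{},{"z":0.015},{"z":0.015},{"z":0.005},{"z":0.003},{"z":0.002},{},{}]'
```

```text
time: 10.12
position: [0.4076, 0.3386, 0.0117]
tool_rot: [0.005, 1.0, 0.0, 0.0]
ft_force: [-0.4, 0.7, -1.2]
grip_width: 0.0358
grip_force: 24.9
```

```bash
python3 -m creep '[{"z":0.0008},{},{}]'; python3 -c "
from h import *
print([robot.get_obs()[k].round(4) for k in('position','ft_force')])"
```

```text
time: 10.37
position: [0.4075, 0.3386, 0.0109]
tool_rot: [0.005, 1.0, 0.0, 0.0]
ft_force: [0.3, 0.9, -1.5]
grip_width: 0.0357
grip_force: 24.9
[array([0.4075, 0.3386, 0.0109]), array([ 0.2611,  0.8872, -1.4717])]
```

```bash
python3 -m creep '[{"z":0.0007},{},{}]';python3 -m creep '[{"z":0.0005},{},{}]'
```

```text
time: 10.62
position: [0.4075, 0.3386, 0.0102]
tool_rot: [0.005, 1.0, 0.0, 0.0]
ft_force: [-0.3, 0.5, 2.8]
grip_width: 0.0356
grip_force: 24.9
time: 10.87
position: [0.4075, 0.3386, 0.0102]
tool_rot: [0.005, 1.0, 0.0, 0.0]
ft_force: [-1.1, -0.5, 7.3]
grip_width: 0.0355
grip_force: 24.9
```

```bash
python3 -m creep '[{"z":-0.0005},{},{},{},{},{},{},{}]' 0.087 10; python3 -m creep '[{"z":-0.01},{"z":-0.03},{"z":-0.04},{"z":-0.04},{"z":-0.04},{"z":-0.04},{"z":-0.02},{},{}]'
python3 -c "
from h import *
o=robot.get_obs();print(o['position'],o['q'].round(2),R.from_quat(o['tool_rot']).as_matrix()[:2].round(3).tolist())"
```

```text
time: 11.53
position: [0.4073, 0.3385, 0.0097]
tool_rot: [0.005, 1.0, -0.0, -0.0]
ft_force: [0.5, 0.4, -0.1]
grip_width: 0.0809
grip_force: 0.0
time: 12.28
position: [0.4077, 0.3388, 0.2318]
tool_rot: [0.005, 1.0, 0.001, 0.002]
ft_force: [-0.6, -0.4, -0.3]
grip_width: 0.0872
grip_force: 0.0
[0.40767031 0.33876472 0.23176748] [ 0.48  0.39  1.66  0.    1.09 -1.08] [[-1.0, 0.011, 0.003], [0.011, 1.0, 0.002]]
```

```bash
python3 -m creep '[{"x":-0.04,"y":-0.005},{"x":-0.04,"y":-0.005},{"x":-0.04,"y":-0.005},{"x":-0.04,"y":-0.005},{"x":-0.04,"y":-0.005},{},{},{}]'
python3 - <<'E'
from h import *
w=snap('wrist','w5'); print(robot.get_obs()['position'],w['xyz'])
m=cv2.inRange(cv2.cvtColor(w['img'],cv2.COLOR_RGB2HSV),(105,110,40),(125,255,255)); n,l,st,ce=cv2.connectedComponentsWithStats(m); print(st[st[:,4]>300],)
o=cv2.resize(w['img'][60:230,220:420],None,fx=3.5,fy=3.5,interpolation=cv2.INTER_CUBIC); cv2.imwrite('pics/c5.png',o[:,:,::-1])
E
```

```text
time: 12.95
position: [0.6052, 0.3107, 0.2272]
tool_rot: [0.006, 1.0, -0.001, -0.003]
ft_force: [-0.5, 0.6, 0.2]
grip_width: 0.0872
grip_force: 0.0
[0.6048405  0.31113675 0.22785622] [0.54011716 0.31265248 0.38864778]
[[     0      0    640    400 254994]
 [   291    127     25     43    646]
 [   298    164     27     24    360]]
```

View pics/c5.png

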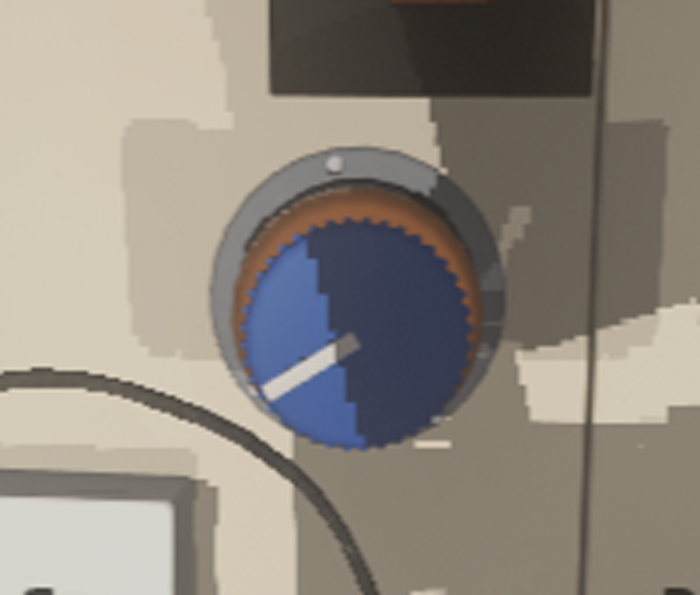

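```bash
python3 - <<'E'
from h import *
from scipy.optimize import least_squares
w=load('w5'); A=lambda l:(np.array(l,float)+.5)/3.5-.5+[220,60]
t=np.linspace(0,2*np.pi,180)
def ext(x,y,z,rad):
    q=proj(w,np.c_[x+rad*np.cos(t),y+rad*np.sin(t),0*t+z]); return np.r_[q.min(0),q.max(0)]
o=np.r_[A([(244,218)])[0],A([(475,448)])[0]]
r=least_squares(lambda p:ext(p[0],p[1],p[2],.0255)-o,[.56,.31,.149]);print('cap',r.x,r.fun.round(1))
r2=least_squares(lambda p:ext(p[0],p[1],.1485,.0255)-o,[.56,.31]);print('cap fixed z',r2.x,r2.fun.round(1))
h=np.r_[A([(210,147)])[0],A([(506,0)])[0,0]]
r=least_squares(lambda p:ext(*p,.026,.052)[:3]-h,[.56,.31]);print('holder',r.x,r.fun.round(1))
a,b=[onz(w,*q,.1485) for q in A([(357,334),(268,393)])]; d=(b-a)[:2]; print(a,b,np.linalg.norm(d),np.arctan2(d[1],d[0]))
c=load('w5');g=cv2.cvtColor(c['img'],cv2.COLOR_RGB2GRAY)
E
```

```text
cap [0.5618752  0.31228412 0.14851102] [ 0.2 -0.2 -0.2  0.2]
cap fixed z [0.56187605 0.31228411] [ 0.2 -0.2 -0.2  0.2]
holder [0.56471169 0.31168527] [-2.3  0.1  2.3]
[0.56143243 0.31173812 0.1485    ] [0.57438113 0.29155343 0.1485    ] 0.023981048986690144 -1.0004120586234997
```

```bash
python3 -m creep '[{"x":0.022,"y":0.001},{"x":0.021},{"z":0.03},{"z":0.02},{},{}]'; python3 -c "
from h import *
p=np.mean([robot.get_obs()['position'] for _ in range(3)],0);print(p)"
```

```text
time: 13.5
position: [0.5617, 0.313, 0.179]
tool_rot: [0.005, 1.0, -0.001, -0.002]
ft_force: [0.9, -0.3, 0.1]
grip_width: 0.0872
grip_force: 0.0
[0.56170951 0.31299657 0.17898682]
```

```bash
python3 -m creep '[{"y":-0.001,"z":0.03},{"z":0.022},{"z":0.01},{},{}]'; python3 -m creep '[{},{},{},{},{},{},{},{},{},{}]' 0.045 20; cat >> h.py <<'E'
def st():
    o=robot.get_obs(); y=R.from_quat(o['tool_rot']).as_matrix()[:,1]
    print('yaw',np.arctan2(y[1],y[0]).round(4),'M',o['moment'].round(3),'F',o['ft_force'].round(1),'p',o['position'].round(4),'q6',o['q'][5].round(2),'tq6',o['joint_torque'][5].round(3))
E
python3 -c "
from h import *
st()"
```

```text
time: 13.92
position: [0.5645, 0.3122, 0.1187]
tool_rot: [0.005, 1.0, 0.0, 0.0]
ft_force: [0.5, 0.3, 0.3]
grip_width: 0.087
grip_force: 0.0
time: 14.75
position: [0.5641, 0.3106, 0.1179]
tool_rot: [0.005, 1.0, -0.001, -0.0]
ft_force: [-0.1, -4.9, 2.9]
grip_width: 0.0499
grip_force: 20.0
yaw 1.5602 M [-0.859 -0.041  0.012] F [-0.1 -4.9  2.9] p [0.5641 0.3106 0.1179] q6 -1.23 tq6 0.025
```

```bash
python3 -m creep '[{"z":0.0001,"turn":0.1},{"z":0.0001,"turn":0.1},{"z":0.0001,"turn":0.1},{"z":0.0001,"turn":0.1},{},{}]' - 25; python3 -c "
from h import *
st()"
```

```text
time: 15.25
position: [0.5639, 0.3099, 0.1175]
tool_rot: [0.204, 0.979, -0.002, -0.0]
ft_force: [0.8, -7.2, 3.2]
grip_width: 0.0497
grip_force: 25.0
yaw 1.1599 M [-1.202e+00 -1.000e-03 -8.500e-02] F [ 0.8 -7.2  3.2] p [0.5639 0.3099 0.1175] q6 -0.83 tq6 -0.026
```

```bash
python3 -m creep '[{"x":-0.0006,"y":-0.0014,"z":0.0001},{"z":0.0001,"turn":0.1},{"z":0.0001,"turn":0.1},{"z":0.0001,"turn":0.1},{"z":0.0001,"turn":0.1},{"z":0.0001,"turn":0.1},{"z":0.0001,"turn":0.1},{},{}]'; python3 -c "
from h import *
st();snap('wrist','w6')"
```

```text
time: 16.0
position: [0.5632, 0.309, 0.117]
tool_rot: [0.484, 0.875, -0.002, -0.0]
ft_force: [-1.6, -6.6, 5.2]
grip_width: 0.0498
grip_force: 25.0
yaw 0.5598 M [-1.054  0.227 -0.094] F [-1.6 -6.6  5.2] p [0.5632 0.309  0.117 ] q6 -0.23 tq6 -0.031
```

```bash
python3 -m creep '[{"z":0.0001,"turn":0.1},{"z":0.0001,"turn":0.1},{"z":0.0001,"turn":0.1},{"z":0.0001,"turn":0.1},{"z":0.0001,"turn":0.1},{"z":0.0001,"turn":0.1},{"z":0.0001,"turn":0.1},{},{}]'; python3 -c "
from h import *
st()"; python3 -m creep '[{"turn":0.06},{},{}]' ; python3 -c "
from h import *
st()"; python3 -m creep '[{"turn":0.06},{},{}]' ; python3 -c "
from h import *
st()"; python3 -m creep '[{"turn":0.06},{},{}]' ; python3 -c "
from h import *
st()"
```

```text
time: 16.8
position: [0.5619, 0.3087, 0.1164]
tool_rot: [0.755, 0.656, -0.003, -0.0]
ft_force: [-5.7, -6.6, 6.3]
grip_width: 0.05
grip_force: 25.0
yaw -0.1401 M [-1.138  0.711 -0.109] F [-5.7 -6.6  6.3] p [0.5619 0.3087 0.1164] q6 0.47 tq6 -0.036
time: 17.05
position: [0.5618, 0.3087, 0.1163]
tool_rot: [0.774, 0.633, -0.003, -0.0]
ft_force: [-3.9, -6.4, 5.5]
grip_width: 0.0502
grip_force: 25.0
yaw -0.2001 M [-1.069  0.731 -0.066] F [-3.9 -6.4  5.5] p [0.5618 0.3087 0.1163] q6 0.53 tq6 -0.059
time: 17.3
position: [0.5617, 0.3088, 0.1163]
tool_rot: [0.793, 0.609, -0.003, -0.0]
ft_force: [-3.6, -6.5, 6.3]
grip_width: 0.0499
grip_force: 25.0
yaw -0.26 M [-1.087  0.829 -0.111] F [-3.6 -6.5  6.3] p [0.5617 0.3088 0.1163] q6 0.59 tq6 -0.059
time: 17.55
position: [0.5616, 0.3088, 0.1162]
tool_rot: [0.811, 0.585, -0.003, -0.0]
ft_force: [-4.6, -6.7, 7.1]
grip_width: 0.05
grip_force: 25.0
yaw -0.3201 M [-1.093  0.737 -0.068] F [-4.6 -6.7  7.1] p [0.5616 0.3088 0.1162] q6 0.65 tq6 -0.06
```

```bash
S='from h import *
st()'; python3 -m creep '[{"turn":0.05},{},{}]' >/dev/null; python3 -c "$S"; python3 -m creep '[{"turn":0.05},{},{}]' >/dev/null; python3 -c "$S"; python3 -m creep '[{"turn":0.04},{},{}]' >/dev/null; python3 -c "$S";  python3 -m creep '[{"turn":0.04},{},{}]' >/dev/null; python3 -c "$S"
```

```text
yaw -0.3701 M [-1.014  0.812 -0.007] F [-5.2 -5.6  7. ] p [0.5615 0.3088 0.1162] q6 0.7 tq6 -0.066
yaw -0.4173 M [-0.952  0.8    0.435] F [-5.6 -6.4  7.5] p [0.5614 0.3088 0.1161] q6 0.75 tq6 0.523
yaw -0.4566 M [-0.753  0.728  0.715] F [-4.5 -4.1  5.9] p [0.5617 0.3096 0.1161] q6 0.79 tq6 0.702
yaw -0.4962 M [-0.414  0.844  0.896] F [-4.7 -2.5  5.9] p [0.562  0.3102 0.1161] q6 0.83 tq6 0.869
```

```bash
S='from h import *
st()'; python3 -m creep '[{"turn":-0.04},{},{}]' >/dev/null; python3 -c "$S"; python3 -m creep '[{"turn":-0.04},{},{}]' >/dev/null; python3 -c "$S"; python3 -m creep '[{"turn":-0.04},{},{}]' >/dev/null; python3 -c "$S";  python3 -m creep '[{"turn":-0.04},{},{}]' >/dev/null; python3 -c "$S"
```

```text
yaw -0.4594 M [-0.482  0.803  0.178] F [-5.7 -3.   6.3] p [0.562  0.3103 0.1161] q6 0.79 tq6 0.156
yaw -0.42 M [-0.496  0.838  0.143] F [-4.4 -2.4  6.2] p [0.5621 0.3103 0.1161] q6 0.75 tq6 0.06
yaw -0.38 M [-0.472  0.872  0.086] F [-4.7 -2.5  6.5] p [0.5621 0.3102 0.1162] q6 0.71 tq6 0.056
yaw -0.34 M [-0.52   0.807  0.065] F [-4.  -3.1  6.1] p [0.5621 0.3102 0.1162] q6 0.67 tq6 0.056
```

```bash
S='from h import *
st()'; python3 -m creep '[{"z":-0.0001,"turn":-0.1},{"z":-0.0001,"turn":-0.1},{"z":-0.0001,"turn":-0.1},{"z":-0.0001,"turn":-0.1},{"z":-0.0001,"turn":-0.1},{"z":-0.0001,"turn":-0.1},{"z":-0.0001,"turn":-0.1},{"z":-0.0001,"turn":-0.1},{"z":-0.0001,"turn":-0.1},{"z":-0.0001,"turn":-0.1},{"z":-0.0001,"turn":-0.1},{"z":-0.0001,"turn":-0.1},{"z":-0.0001,"turn":-0.1},{},{},{}]'; python3 -c "$S"; python3 -m creep '[{"turn":-0.08},{"turn":-0.077},{},{},{}]'
python3 - <<'E'
from h import *
st()
a=snap('scene','s7');b=snap('side','d7')
z=lambda a,f:cv2.resize(a,None,fx=f,fy=f,interpolation=cv2.INTER_CUBIC)
o=np.hstack([z(a['img'][130:230,290:380],4),z(b['img'][110:210,255:355],4)]); cv2.imwrite('pics/c7.png',o[:,:,::-1])
E
```

```text
time: 20.88
position: [0.5625, 0.3104, 0.1173]
tool_rot: [0.302, 0.953, -0.001, -0.002]
ft_force: [-5.5, -2.8, 5.3]
grip_width: 0.0503
grip_force: 25.0
yaw 0.9575 M [-0.301  0.694  0.09 ] F [-5.5 -2.8  5.3] p [0.5625 0.3104 0.1173] q6 -0.63 tq6 0.074
time: 21.3
position: [0.5625, 0.3104, 0.1174]
tool_rot: [0.226, 0.974, -0.0, -0.002]
ft_force: [-4.2, -1.7, 5.4]
grip_width: 0.05
grip_force: 25.0
yaw 1.1145 M [-0.324  0.753  0.071] F [-4.2 -1.7  5.4] p [0.5625 0.3104 0.1174] q6 -0.79 tq6 0.075
```

View pics/c7.png

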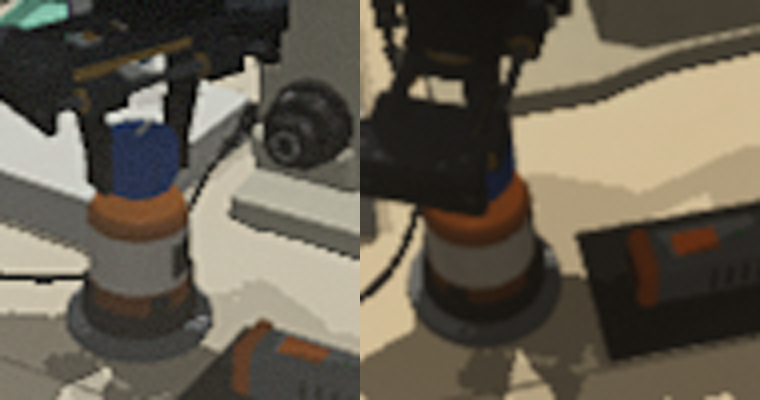

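```bash
python3 - <<'E'
from h import *
c=load('s7')
for a in(-1.8,-1.6,-1.4,-1.2,-1.0):
  P=[(.5615+r*np.cos(a),.311+r*np.sin(a),.1483) for r in(0,.012,.0245)]
  print(a,((proj(c,P)-[290,130])*4).round().tolist())
h=cv2.cvtColor(c['img'],cv2.COLOR_RGB2HSV)[157:167,316:338]; print(h[:,:,1]); 
E
```

```text
-1.8 [[134.0, 132.0], [147.0, 125.0], [160.0, 119.0]]
-1.6 [[134.0, 132.0], [144.0, 124.0], [154.0, 117.0]]
-1.4 [[134.0, 132.0], [140.0, 124.0], [147.0, 115.0]]
-1.2 [[134.0, 132.0], [137.0, 123.0], [140.0, 114.0]]
-1.0 [[134.0, 132.0], [133.0, 123.0], [133.0, 114.0]]
[[ 47  34  15  12  12  13  11  10  11  11  11  11  10  13  16  75  56  38
   23  30  40  48]
 [ 17  13  10  14  12  11  12  13  12  13  12  11  11  11  14  27  26  14
   44  53  66 136]
 [ 15  13  11  12   8   7   7   7   6   5  10  15  10  12  16 128  56  69
   40  36  39 118]
 [ 15   8   7   8   8  61  51  72 114 101   7  16  18   5   8  10  35  43
   13  29  35  50]
 [ 20  36  74 154 191 178 171 164 145  34   9  57 165 140 122 127  45  34
   46  26  55  20]
 [ 40  55 149 164 141 134 136 117  22  24  47 120 133 133 133 126 124  63
   96  38 107  14]
 [ 48  60 124 132 119 120 119 104  39  45 129 136 129 119 119 128 127 103
   13  38  77  16]
 [ 45   7  95 114 119 124 134 119 104 120 140 119 119 129 119 124 133 126
   61  53  40  16]
 [ 72  22  95 116 116 117 117 113 126 137 110 119 110 120 117 117 113 129
   82  59  41  18]
 [ 20  16  95 126 110 120 122 122 110 122 112 111 103 112 129 122 133 121
   80  67  74  34]]
```

```bash
python3 -c "
from rig import robot
print(robot.hand_in())"
```

```text
the job is handed in; nothing more can be done
None
```

I handed the job in at about 21 s with every step done in order; no verdict came back, so success isn't confirmed. The barcode was scanned from about 10 cm, aimed within a few degrees. The scanner is back flat on its mat and released. The cap was bottomed out, backed off a quarter turn (judged from where the stop was felt) and is still gripped; the dropper bottle, staining jar and petri dish were left alone.

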